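# Cap the second wheel of the analyser trolley

### The job

Fit the second wheel to the trolley's side rail. Slide the loose wheel down the bare axle until it sits on its shoulder, then set the larger of the two steel axle caps on the axle's end, open side down as it lies, and press it straight down until it is hard up against the white bearing sleeve in the wheel's hub and bites tight. Do it by feel and gently: the cap drags all the way down, so press slowly, make sure that it bears firmly on the sleeve, then stop; do not ram the wheel or the cap, and leave the other things on the table where they are.

Things in the scene. Friction and masses are not known exactly. Their poses are not given: they have to be found in the camera images.
- wheel: The loose trolley wheel, lying flat: black rubber tread 62 mm in diameter, 22 mm wide, grey hub 30 mm in diameter and 28 mm long, 3 mm proud of the tread on both sides; bore 14 mm; 80 to 130 g. A white nylon bearing sleeve 25 mm in diameter, tight in the hub, stands 1 to 7 mm proud of its upper face, differing from wheel to wheel. Origin: centre of the hub's lower face, z up.
- wheel_mid (a point): Middle of the loose wheel's bore, 14 mm from either end face of the hub. The wheel can be gripped across its tread and goes on as it lies, sleeve side up.
- cap: The larger axle cap (push-on cap): a closed, straight-sided steel cup 30 mm in diameter, 24 mm high, flat-topped, lying open side down, about 35 g. Six sprung teeth inside, 5 mm above the rim, grip the axle; the bore round them is 13.6 mm. Origin: centre of its open lower rim, z up through the closed top.
- cap_top (a point): Centre of the cap's flat top, 24 mm above its rim. Set on the axle the cap rests on its teeth, rim 12 mm above a seated wheel's hub. Pushing it on takes up to 10 to 17 N over the first 3 mm, then a steady 7 to 12 N; when the rim meets the sleeve the resistance rises steeply. Firm is some 10 N more; 35 N on the wheel is too much. Pulling it off takes more.
- rail: Side rail of the instrument trolley, fixed on the table: aluminium tube 40 mm wide (x), 270 mm long (y), 25 mm high, with a short cross-member and clamp on its +x side. Stub axles stand up 85 mm either side of its middle: the one at its -y end has its wheel and cap fitted (top 87 mm above the table), the one at +y is bare. Origin: centre of its underside.
- axle_seat (a point): On the bare axle's centre line, on top of its shoulder, 31 mm above the table, where the hub's lower face must rest. Above it the axle is a plain vertical steel pin 12 mm in diameter. With the wheel seated the hub's upper face is 28 mm above this point and the sleeve's face, where the cap's rim ends up, 29 to 35 mm.
- shoulder: The shoulder of the bare axle: a steel disc 28 mm in diameter and 6 mm high at its foot, on the rail. Origin: centre of its underside, 25 mm above the table.
- axle_tip (a point): Centre of the bare axle's upper end, 49 mm above axle_seat (80 mm above the table) and 21 mm above the hub of a seated wheel. The last 5 mm taper from 12 to 8 mm in diameter.
- small_cap: A smaller axle cap of another size, 20 mm in diameter and 13 mm high, lying near the larger one; not used. Origin: centre of its lower rim.
- screwdriver: A screwdriver with a black handle, 170 mm long, lying on the table between the robot and the rail, not used. Origin: under its middle, x along it towards the tip.
- column: A spare gas-drying column standing on its end: clear tube of granules with black end caps, 34 mm in diameter, 160 mm high; not used. Origin: centre of its foot.
- cork_block: A cork sample block, 75 x 55 x 22 mm, not used. Origin: centre of its underside.
- power_brick: A black power adapter, 60 x 115 x 34 mm, not used. Origin: centre of its underside.

How it is judged:
By the outcome, as a careful person would: the job done as asked, in the order asked, and still so for the second after the job is handed in, with the robot touching nothing.
It also fails if it takes over 59 s, if anything falls off the work surface, if the arm or the gripper's body presses on something with over 40 N, if the wrist force passes 120 N, or if a joint passes its speed limit or range.

### The arm

A 6-joint arm with a two-finger parallel gripper is mounted at the origin on the work surface. World frame = base frame: x ahead of the robot, y to its left, z up, the work surface at z = 0. Lengths are in m, angles in rad, forces in N, time in s.
With the tool pointing down it reaches from about 0.35 to 0.725 m from the base axis. Payload 6 kg.
Tool frame: the origin (TCP) lies on the centre line of the jaws, within the pads' length; the fingertips stand 14 mm ahead of it and the grasp point (between the pads) lies 5 mm behind it (robot.tips_ahead is the distance from the TCP to the fingertips, in m); z points along the fingers, y is the direction in which the jaws open and shut (so a half turn about z gives the same grasp; the last joint's range is limited). The gripper opens to 85 mm and grips with 20 to 120 N. Pads are 22 mm wide; open, the fingers measure 114 mm over their backs; the gripper's body (76 mm by 85 mm) begins 54 mm behind the grasp point. The pads swing forward as they close: fully open they stand 13 mm farther back than shut.
Start: joints at [1.484, 0.04, 0.085, 0, -1.615, -0.334], TCP at [0.245, 0.548, 0.245] pointing down, gripper open.
Joint ranges: [-2.56, 2.56], [-1.29, 2.01], [-1.08, 1.49], [-3.29, 1.98], [-2.81, -0.18], [-2.99, 2.99]. Speed limits (rad/s): [2.57, 2.57, 3.01, 3.14, 3.14, 3.14].

### API

Orientations are given as a unit quaternion [w, x, y, z].
In Python, from cell import robot gives the robot as it stands.
- The arm moves only by the tool send_rows, never from a script. Its argument "motion" is a list of rows, each an object of numbers: "dx", "dy", "dz": the shift along the tool's x, y, z in units of 40 mm (1.0 is 40 mm); "roll": the turn about the tool's z in units of 6 degrees (1.0 is 6 degrees); "fingers": the closure, from -1 (fully open) to 1 (shut), so that 0 is half open. In form: [{"dx": .., "dy": .., "dz": .., "roll": .., "fingers": ..}, ...]. A call has 1 to 12 rows; each row shifts and turns the pose as measured when the row begins, along the tool's axes as they then stand; what a row does not reach is not made up. A row lasts 1/12 s, in which the tool goes at most 41.7 mm and 7.16 degrees, less where a joint would pass 70% of its speed; a pose out of reach is approached as far as the arm can. A call is refused whole if a number of a shift passes 1 or a number of a turn 1, either way. A call with a gripper value outside its range is refused whole. The fingers move at their own pace and stop on an object; "grip_force" is the grip in N (left out, the last holds). Time passes only in rows, so rows that do not move let the fingers close. It gives the time, the measured TCP pose, the force and the opening at its end, in the units of the state.
- robot.sense(): the state, without advancing time (a new reading comes with each control period).
- robot.grab_frame(name): name is "side" or "top" or "wrist"; returns a dict with "pixels" (384x512x3 uint8, red, green, blue), "range_z" (384x512 float32, m along the optical axis (not along the pixel's ray), 0 where there is no reading), "K" (3x3 intrinsics, pixels), "rvec" (rotation vector, rad) and "tvec" (3), from world to camera coordinates, as OpenCV has them; the wrist camera has in their place "tool_from_camera" (4x4, takes a point from camera to tool coordinates, whose origin is the TCP and whose axes are the flange's). Camera axes: x right, y down, z forward; pixel columns grow to the right and rows downward; lengths in m; the calibration is good to about 2 mm. A picture is of the moment at which its call begins: read the wrist's pose just before it.
- robot.finish_job(): hands the job in, once; it reports no verdict.
The state is a dict: "time": time; "joint_pos": joint angles; "qd": joint speeds; "joint_torque": joint torques, N m; "position": TCP position; "tcp_rot": TCP orientation; "contact_force": force on the tool from outside, world axes, zero at the start; "wrist_torque": the same for the moment, N m; "gripper_width": finger opening in m.
Only numpy, scipy, OpenCV 4.12 (cv2) and the standard library are available. Lean on these libraries where they do the work, as an engineer would, in place of code of your own. Each camera call takes 0.05 s, during which the arm holds its last target. There are 200 camera calls.

## Working session

There is one attempt and no reset: what is moved stays moved. The work goes in short steps, Python scripts to look and compute and a tool call to move; the robot and the scene stay as the last step left them, time stands still between calls to the robot, and variables do not carry over. Pictures are saved under pics/ and viewed, about 8 in all and at most 12, crops included, and the job is handed in when it is done.

Besides the shell and the picture viewer there is one more tool, called after "Call:" as name([rows], argument=value, ...), one row to a line, values as JSON. send_rows: Moves the arm, as the interface text tells. Its arguments: {"type":"object","properties":{"motion":{"type":"array","items":{"type":"object","properties":{"dx":{"type":"number"},"dy":{"type":"number"},"dz":{"type":"number"},"roll":{"type":"number"},"fingers":{"type":"number"}}}},"grip_force":{"type":"number"}},"required":["motion"]}

```bash
mkdir -p pics; ls
cat > h.py <<'E'
import numpy as np, cv2
from cell import robot
def R(): 
    from scipy.spatial.transform import Rotation as Ro
    s=robot.sense(); q=s["tcp_rot"]; return Ro.from_quat([q[1],q[2],q[3],q[0]]).as_matrix(), np.array(s["position"]), s
def cloud(name):
    r,p,s=R(); f=robot.grab_frame(name); K=np.array(f["K"]); d=f["range_z"].astype(float)
    v,u=np.mgrid[:384,:512]; c=np.stack([(u-K[0,2])/K[0,0]*d,(v-K[1,2])/K[1,1]*d,d],-1)
    if name=="wrist":
        T=np.array(f["tool_from_camera"]); w=(c@T[:3,:3].T+T[:3,3])@r.T+p
    else:
        C=cv2.Rodrigues(np.array(f["rvec"],float))[0]; w=(c-np.array(f["tvec"]).ravel())@C
    w[d<=0]=np.nan
    return f,w
def save(f,n): cv2.imwrite(f"pics/{n}.png",cv2.cvtColor(f["pixels"],cv2.COLOR_RGB2BGR))
E
python3 - <<'E'
from h import *
for n in("top","side"):
    f,w=cloud(n); save(f,n); np.save(n+".npy",w)
a=cv2.imread("pics/top.png");b=cv2.imread("pics/side.png")
print(R()[0],R()[2])
E
```

```text
pics
[[ 9.12777894e-01 -4.08455953e-01 -5.00515787e-04]
 [-4.08456226e-01 -9.12776640e-01 -1.52228342e-03]
 [ 1.64926607e-04  1.59394545e-03 -9.99998716e-01]] {'time': 0.1, 'joint_pos': array([ 1.48369851e+00,  4.07804844e-02,  8.39010264e-02, -3.66564382e-04,
       -1.61547692e+00, -3.33680540e-01]), 'qd': array([-0.0006531 , -0.00087229,  0.00275448, -0.00016301, -0.00075038,
       -0.00049802]), 'joint_torque': array([-4.78141825e-03, -3.69353306e+01,  3.48277795e+01,  6.95149362e+00,
       -4.55174493e-03,  2.91198894e-06]), 'position': array([0.24492749, 0.54744443, 0.24436528]), 'tcp_rot': array([ 7.96621870e-04,  9.77951079e-01, -2.08832578e-01, -8.57888466e-05]), 'contact_force': array([ 0.01882582,  0.26316952, -0.89325867]), 'wrist_torque': array([-0.00838546,  0.00564088, -0.0102672 ]), 'gripper_width': 0.08551323273987727}
```

View pics/top.png

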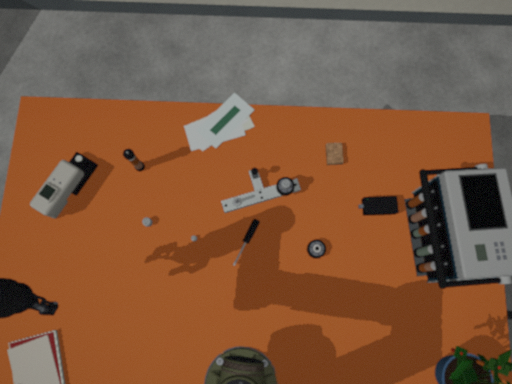

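View pics/side.png

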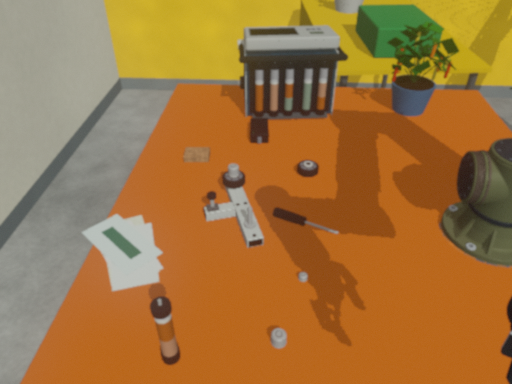

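The top view shows the rail from (223,205) to (298,185) with its fitted wheel at (286,186). The loose wheel is at (316,248), the large cap at (147,221), the small cap at (194,238), and the screwdriver at (246,240). The side view agrees. Next I'll turn these into positions.

Run:
```python
from h import *
w=np.load("top.npy"); 
for n,(u,v) in dict(wheel=(316,248),cap=(147,221),small=(194,238),fitted=(286,186),bare=(237,200),col=(130,155),cork=(335,153),drv=(248,230),clamp=(255,173)).items():
    print(n,w[v,u].round(3))
def blob(name,u0,u1,v0,v1,lo,hi):
    s=w[v0:v1,u0:u1].reshape(-1,3); m=(s[:,2]>lo)&(s[:,2]<hi); s=s[m]
    if len(s)<3: print(name,len(s)); return
    (c,sz,a)=cv2.minAreaRect(s[:,:2].astype(np.float32)); print(name,len(s),"rect",np.round(c,4),np.round(sz,4),round(a,1),"mean",s.mean(0).round(4),"zmax",s[:,2].max().round(4))
blob("wheel",300,332,232,264,.012,.06)
blob("cap",137,157,211,231,.012,.06)
blob("small",186,202,230,246,.006,.06)
blob("fitted",272,300,172,202,.045,.12)
blob("axle",222,252,185,215,.04,.12)
blob("rail",215,305,170,215,.018,.030)
w=np.load("side.npy")
blob("s cap",265,292,322,352,.012,.06)
blob("s axle",240,262,195,225,.04,.12)
blob("s wheel",294,322,155,180,.012,.06)
blob("s fitted",220,246,160,190,.075,.12)
```

```text
wheel [ 0.434 -0.229  0.028]
cap [0.502 0.334 0.028]
small [0.452 0.174 0.02 ]
fitted [ 0.624 -0.122  0.091]
bare [0.576 0.036 0.068]
col [0.691 0.377 0.148]
cork [ 0.766 -0.293  0.024]
drv [ 0.486 -0.004  0.021]
clamp [ 0.67  -0.02   0.071]
wheel 283 rect [ 0.4319 -0.2297] [0.0595 0.0598] 2.2 mean [ 0.4321 -0.229   0.0263] zmax 0.037
cap 62 rect [0.5006 0.3383] [0.0272 0.0292] 18.2 mean [0.5006 0.3381 0.0228] zmax 0.0307
small 27 rect [0.4591 0.1745] [0.0251 0.039 ] 22.3 mean [0.4549 0.1779 0.0125] zmax 0.0198
fitted 270 rect [ 0.6352 -0.1202] [0.0595 0.0606] 68.4 mean [ 0.6315 -0.1192  0.0636] zmax 0.0942
axle 18 rect [0.5765 0.0403] [0.008  0.0105] 6.1 mean [0.5763 0.0399 0.0701] zmax 0.0839
rail 774 rect [ 0.6418 -0.0281] [0.1159 0.2716] 19.2 mean [ 0.6068 -0.0202  0.0248] zmax 0.0299
s cap 201 rect [0.5031 0.3413] [0.0261 0.0281] 2.2 mean [0.5033 0.343  0.0218] zmax 0.027
s axle 73 rect [0.5806 0.0437] [0.0099 0.011 ] 4.9 mean [0.5804 0.0441 0.0618] zmax 0.0804
s wheel 268 rect [ 0.4356 -0.226 ] [0.0584 0.0605] 3.1 mean [ 0.4364 -0.2198  0.0236] zmax 0.0329
s fitted 79 rect [ 0.6366 -0.1182] [0.0237 0.0272] 5.2 mean [ 0.6362 -0.1144  0.084 ] zmax 0.0889
```

Call:
send_rows([
  {"dx":0.66,"dy":0.18},
  {"dx":0.66,"dy":0.18},
  {"dx":0.66,"dy":0.18},
  {"dx":0.66,"dy":0.18},
  {"dx":0.66,"dy":0.18},
  {"dx":0.66,"dy":0.18},
  {"dx":0.66,"dy":0.18},
  {"dx":0.66,"dy":0.18},
  {"dx":0.66,"dy":0.18},
  {"dx":0.66,"dy":0.18},
  {"dx":0.66,"dy":0.18},
  {"dx":0.66,"dy":0.18},
])

```text
schema error: expected keys dx, dy, dz, roll, fingers
```

```bash
cat >> h.py <<'E'
def st():
    r,p,s=R(); print("t",round(s["time"],2),"p",p.round(4),"yaw",np.degrees(np.arctan2(r[1,0],r[0,0])).round(1),"tilt",r[:2,2].round(4),"F",np.round(s["contact_force"],1),"M",np.round(s["wrist_torque"],2),"w",round(s["gripper_width"],4),"q",np.round(s["joint_pos"],2))
def to(x,y,z):
    r,p,s=R(); print("need (units of 40mm)",(r.T@(np.array([x,y,z])-p)/.04).round(3))
def blob(w,c,rad,lo,hi,name=""):
    s=w.reshape(-1,3); s=s[np.isfinite(s[:,2])]; s=s[(np.hypot(*(s[:,:2]-c).T)<rad)&(s[:,2]>lo)&(s[:,2]<hi)]
    if len(s)<5: print(name,len(s)); return
    p=s[:,:2].astype(np.float32); cc,rr=cv2.minEnclosingCircle(p); a,b,_=cv2.minAreaRect(p)
    print(name,len(s),"circ",np.round(cc,4),round(rr,4),"rect",np.round(a,4),np.round(b,4),"z med/max",np.median(s[:,2]).round(4),s[:,2].max().round(4))
E
python3 - <<'E'
from h import *
st(); f,w=cloud("wrist"); save(f,"w1"); print(np.array(f["tool_from_camera"]).round(3),f["K"],robot.tips_ahead)
blob(w,(.502,.339),.03,.018,.06,"cap top")
blob(w,(.502,.339),.03,.010,.06,"cap all")
to(.434,-.228,.2)
E
```

```text
t 0.1 p [0.2449 0.5474 0.2444] yaw -24.1 tilt [-0.0005 -0.0015] F [ 0.   0.3 -0.9] M [-0.01  0.01 -0.01] w 0.0855 q [ 1.48  0.04  0.08 -0.   -1.62 -0.33]
[[-0.    -0.954 -0.298  0.076]
 [ 1.    -0.    -0.     0.001]
 [ 0.    -0.298  0.954 -0.129]
 [ 0.     0.     0.     1.   ]] [[265.55955405   0.         252.30300403]
 [  0.         265.55955405 194.5081285 ]
 [  0.           0.           1.        ]] 0.014
cap top 0
cap all 0
need (units of 40mm) [12.233 15.764  1.136]
```

View pics/w1.png

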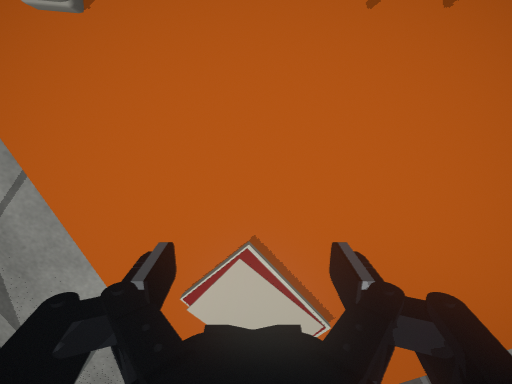

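The refused call moved nothing, so this picture is still the start view: fingers at the bottom, around (150,270) and (350,270), and cards below. Every row needs all five keys.

Call:
send_rows([
  {"dx":0.66,"dy":0.18,"dz":0,"roll":0,"fingers":-1},
  {"dx":0.66,"dy":0.18,"dz":0,"roll":0,"fingers":-1},
  {"dx":0.66,"dy":0.18,"dz":0,"roll":0,"fingers":-1},
  {"dx":0.66,"dy":0.18,"dz":0,"roll":0,"fingers":-1},
  {"dx":0.66,"dy":0.18,"dz":0,"roll":0,"fingers":-1},
  {"dx":0.66,"dy":0.18,"dz":0,"roll":0,"fingers":-1},
  {"dx":0.66,"dy":0.18,"dz":0,"roll":0,"fingers":-1},
  {"dx":0.66,"dy":0.18,"dz":0,"roll":0,"fingers":-1},
  {"dx":0.66,"dy":0.18,"dz":0,"roll":0,"fingers":-1},
  {"dx":0.66,"dy":0.18,"dz":0,"roll":0,"fingers":-1},
])

```text
time: 0.98
position: [0.4604, 0.3692, 0.2397]
tcp_rot: [0.004, 0.979, -0.204, -0.002]
contact_force: [0.3, -0.1, 0.3]
gripper_width: 0.0857
```

Run:
```python
from h import *
st(); f,w=cloud("wrist"); save(f,"w2")
blob(w,(.502,.339),.03,.018,.06,"cap top")
blob(w,(.502,.339),.03,.010,.06,"cap all")
to(.434,-.228,.2)
```

```text
t 0.98 p [0.4604 0.3692 0.2397] yaw -23.6 tilt [-0.0053 -0.007 ] F [ 0.3 -0.1  0.3] M [ 0.05 -0.07  0.05] w 0.0857 q [ 1.01  0.02  0.06 -0.   -1.61  0.14]
cap top 406 circ [0.5013 0.3392] 0.0144 rect [0.5015 0.3396] [0.0277 0.0277] z med/max 0.0241 0.0263
cap all 409 circ [0.5012 0.3392] 0.0144 rect [0.5015 0.3396] [0.0277 0.0277] z med/max 0.0241 0.0263
need (units of 40mm) [ 5.311 13.885  1.121]
```

Call:
send_rows([
  {"dx":0.38,"dy":0.97,"dz":0,"roll":0,"fingers":-1},
  {"dx":0.38,"dy":0.97,"dz":0,"roll":0,"fingers":-1},
  {"dx":0.38,"dy":0.97,"dz":0,"roll":0,"fingers":-1},
  {"dx":0.38,"dy":0.97,"dz":0,"roll":0,"fingers":-1},
  {"dx":0.38,"dy":0.97,"dz":0,"roll":0,"fingers":-1},
  {"dx":0.38,"dy":0.97,"dz":0,"roll":0,"fingers":-1},
  {"dx":0.38,"dy":0.97,"dz":0,"roll":0,"fingers":-1},
  {"dx":0.38,"dy":0.97,"dz":0,"roll":0,"fingers":-1},
  {"dx":0.38,"dy":0.97,"dz":0,"roll":0,"fingers":-1},
  {"dx":0.38,"dy":0.97,"dz":0,"roll":0,"fingers":-1},
  {"dx":0.38,"dy":0.97,"dz":0,"roll":0,"fingers":-1},
  {"dx":0.38,"dy":0.97,"dz":0,"roll":0,"fingers":-1},
])

```text
time: 2.03
position: [0.4393, -0.1296, 0.24]
tcp_rot: [0.008, 0.979, -0.202, -0.003]
contact_force: [2.4, -0.3, 0.3]
gripper_width: 0.0858
```

Run:
```python
from h import *
st(); to(.434,-.228,.15)
```

```text
t 2.03 p [ 0.4393 -0.1296  0.24  ] yaw -23.4 tilt [-0.0096 -0.0141] F [ 2.4 -0.3  0.3] M [ 0.12 -0.26 -0.02] w 0.0858 q [ 0.17 -0.34 -0.27  0.01 -1.65  1.  ]
need (units of 40mm) [0.862 2.273 2.285]
```

Call:
send_rows([
  {"dx":0.21,"dy":0.5,"dz":0.5,"roll":0,"fingers":-1},
  {"dx":0.21,"dy":0.5,"dz":0.5,"roll":0,"fingers":-1},
  {"dx":0.2,"dy":0.5,"dz":0.5,"roll":0,"fingers":-1},
  {"dx":0.2,"dy":0.5,"dz":0.5,"roll":0,"fingers":-1},
  {"dx":0,"dy":0,"dz":0,"roll":0,"fingers":-1},
  {"dx":0,"dy":0,"dz":0,"roll":0,"fingers":-1},
  {"dx":0,"dy":0,"dz":0,"roll":0,"fingers":-1},
])

```text
time: 2.62
position: [0.4332, -0.2286, 0.1579]
tcp_rot: [0.007, 0.978, -0.208, -0.003]
contact_force: [0.3, 0.7, 0.3]
gripper_width: 0.0857
```

Run:
```python
from h import *
st(); f,w=cloud("wrist"); save(f,"w3")
blob(w,(.434,-.228),.045,.018,.06,"wheel")
blob(w,(.434,-.228),.02,.027,.06,"hub/sleeve")
blob(w,(.434,-.228),.02,.029,.06,"sleeve")
to(.434,-.228,.02)
```

```text
t 2.62 p [ 0.4332 -0.2286  0.1579] yaw -24.0 tilt [-0.009  -0.0134] F [0.3 0.7 0.3] M [ 0.03 -0.04  0.03] w 0.0857 q [-0.06 -0.25 -0.35  0.01 -1.48  1.21]
wheel 2735 circ [ 0.4328 -0.2301] 0.0313 rect [ 0.4332 -0.2302] [0.0616 0.0611] z med/max 0.026 0.0339
hub/sleeve 749 circ [ 0.4339 -0.228 ] 0.02 rect [ 0.4345 -0.2285] [0.0391 0.0378] z med/max 0.0309 0.0339
sleeve 488 circ [ 0.4315 -0.2274] 0.0176 rect [ 0.4328 -0.2297] [0.0285 0.0281] z med/max 0.0315 0.0339
need (units of 40mm) [ 0.013 -0.071  3.461]
```

View pics/w3.png

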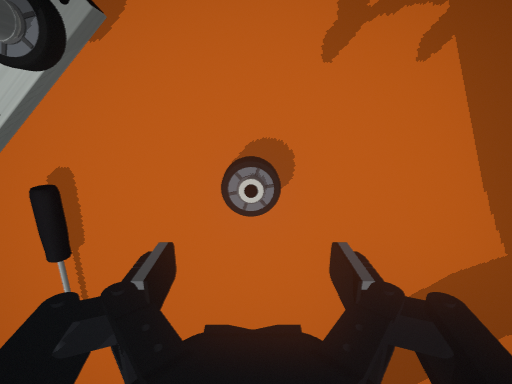

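The wheel is centred at (251,187) in the image, directly below the TCP. The screwdriver is clear at left. I'll check how far ahead the open fingertips are.

Run:
```python
from h import *
r,p,s=R(); f,w=cloud("wrist"); t=(w-p)@r
for u,v in [(170,243),(172,250),(165,260),(160,275),(338,243),(335,250),(340,262)]: print(u,v,t[v,u].round(4))
m=(t[...,2]<.03)&(abs(t[...,0])<.03)&(abs(t[...,1])<.06); print(np.nanmax(t[m],0),np.nanmin(t[m],0))
to(.4332,-.2299,.021)
```

```text
170 243 [ 0.0111 -0.0419 -0.0047]
172 250 [ 0.0061 -0.0418 -0.0031]
165 260 [ 0.0078 -0.0413 -0.0157]
160 275 [ 0.0042 -0.0418 -0.0228]
338 243 [ 0.0108  0.0457 -0.004 ]
335 250 [ 0.0081  0.0436 -0.0066]
340 262 [ 0.0062  0.0437 -0.015 ]
[0.02161219 0.05999946 0.00142492] [-0.0127521  -0.05999803 -0.08701729]
need (units of 40mm) [ 0.004 -0.009  3.45 ]
```

Call:
send_rows([
  {"dx":0,"dy":0,"dz":0.6,"roll":0,"fingers":-1},
  {"dx":0,"dy":0,"dz":0.6,"roll":0,"fingers":-1},
  {"dx":0,"dy":0,"dz":0.6,"roll":0,"fingers":-1},
  {"dx":0,"dy":0,"dz":0.6,"roll":0,"fingers":-1},
  {"dx":0,"dy":0,"dz":0.5,"roll":0,"fingers":-1},
  {"dx":0,"dy":0,"dz":0.3,"roll":0,"fingers":-1},
  {"dx":0,"dy":0,"dz":0.2,"roll":0,"fingers":-1},
  {"dx":0,"dy":0,"dz":0,"roll":0,"fingers":-1},
  {"dx":0,"dy":0,"dz":0,"roll":0,"fingers":-1},
])

```text
time: 3.47
position: [0.4429, -0.2246, 0.0292]
tcp_rot: [0.007, 0.98, -0.201, 0.009]
contact_force: [0.1, -0.1, 0.7]
gripper_width: 0.0854
```

Run:
```python
from h import *
st(); to(.4332,-.2299,.013)
```

```text
t 3.47 p [ 0.4429 -0.2246  0.0292] yaw -23.2 tilt [ 0.0145 -0.0176] F [ 0.1 -0.1  0.7] M [-0.    0.02  0.03] w 0.0854 q [-0.05 -0.18 -0.53  0.02 -1.21  1.21]
need (units of 40mm) [-0.179  0.214  0.405]
```

Call:
send_rows([
  {"dx":-0.06,"dy":0.07,"dz":0.1,"roll":0,"fingers":-1},
  {"dx":-0.06,"dy":0.07,"dz":0.1,"roll":0,"fingers":-1},
  {"dx":-0.06,"dy":0.07,"dz":0.1,"roll":0,"fingers":-1},
  {"dx":0,"dy":0,"dz":0.1,"roll":0,"fingers":-1},
  {"dx":0,"dy":0,"dz":0,"roll":0,"fingers":-1},
])

```text
time: 3.88
position: [0.4351, -0.2302, 0.0163]
tcp_rot: [0.007, 0.98, -0.2, 0.013]
contact_force: [0.2, 0.3, 0.4]
gripper_width: 0.0856
```

Run:
```python
from h import *
st(); to(.4332,-.2299,.013)
```

```text
t 3.88 p [ 0.4351 -0.2302  0.0163] yaw -23.1 tilt [ 0.0219 -0.0189] F [0.2 0.3 0.4] M [0.08 0.05 0.01] w 0.0856 q [-0.06 -0.18 -0.56  0.02 -1.17  1.22]
need (units of 40mm) [-0.049  0.012  0.081]
```

Call:
send_rows([
  {"dx":-0.04,"dy":0.01,"dz":0.05,"roll":0,"fingers":-1},
  {"dx":-0.01,"dy":0,"dz":0,"roll":0,"fingers":-1},
])

```text
time: 4.05
position: [0.433, -0.23, 0.0142]
tcp_rot: [0.007, 0.98, -0.201, 0.013]
contact_force: [0.1, -0.6, 0.6]
gripper_width: 0.0852
```

Run:
```python
from h import *
st(); to(.4332,-.2299,.013)
```

```text
t 4.05 p [ 0.433  -0.23    0.0142] yaw -23.1 tilt [ 0.0221 -0.0191] F [ 0.1 -0.6  0.6] M [ 0.04  0.12 -0.01] w 0.0852 q [-0.06 -0.19 -0.57  0.02 -1.17  1.22]
need (units of 40mm) [ 0.003 -0.006  0.029]
```

Call:
send_rows([
  {"dx":0,"dy":0,"dz":0,"roll":0,"fingers":0},
  {"dx":0,"dy":0,"dz":0,"roll":0,"fingers":0},
  {"dx":0,"dy":0,"dz":0,"roll":0,"fingers":0},
  {"dx":0,"dy":0,"dz":0,"roll":0,"fingers":0},
  {"dx":0,"dy":0,"dz":0,"roll":0,"fingers":0},
  {"dx":0,"dy":0,"dz":0,"roll":0,"fingers":0},
], grip_force=50)

```text
time: 4.55
position: [0.4335, -0.2302, 0.015]
tcp_rot: [0.007, 0.98, -0.2, 0.013]
contact_force: [-0.3, -0.7, 0.0]
gripper_width: 0.061
```

Run:
```python
from h import *
st()
```

```text
t 4.55 p [ 0.4335 -0.2302  0.015 ] yaw -23.1 tilt [ 0.0234 -0.0195] F [-0.3 -0.7  0. ] M [-0.11  0.16  0.02] w 0.061 q [-0.06 -0.19 -0.57  0.02 -1.17  1.22]
```

Call:
send_rows([
  {"dx":0,"dy":0,"dz":-0.2,"roll":0,"fingers":0},
  {"dx":0,"dy":0,"dz":-0.4,"roll":0,"fingers":0},
  {"dx":0,"dy":0,"dz":-0.6,"roll":0,"fingers":0},
  {"dx":0,"dy":0,"dz":-0.6,"roll":0,"fingers":0},
  {"dx":0,"dy":0,"dz":-0.6,"roll":0,"fingers":0},
  {"dx":0,"dy":0,"dz":-0.6,"roll":0,"fingers":0},
  {"dx":0,"dy":0,"dz":-0.4,"roll":0,"fingers":0},
  {"dx":0,"dy":0,"dz":0,"roll":0,"fingers":0},
])

```text
time: 5.22
position: [0.4276, -0.2271, 0.1573]
tcp_rot: [0.007, 0.98, -0.201, 0.01]
contact_force: [0.4, 0.2, 0.4]
gripper_width: 0.0612
```

Run:
```python
from h import *
st(); to(.579,.042,.14)
```

```text
t 5.22 p [ 0.4276 -0.2271  0.1573] yaw -23.2 tilt [ 0.0169 -0.0181] F [0.4 0.2 0.4] M [ 0.05 -0.05  0.06] w 0.0612 q [-0.06 -0.29 -0.38  0.02 -1.46  1.22]
need (units of 40mm) [ 0.826 -7.677  0.374]
```

Call:
send_rows([
  {"dx":0.05,"dy":-0.4,"dz":0,"roll":0,"fingers":0},
  {"dx":0.1,"dy":-0.7,"dz":0,"roll":0,"fingers":0},
  {"dx":0.1,"dy":-0.8,"dz":0,"roll":0,"fingers":0},
  {"dx":0.1,"dy":-0.8,"dz":0,"roll":0,"fingers":0},
  {"dx":0.1,"dy":-0.8,"dz":0,"roll":0,"fingers":0},
  {"dx":0.1,"dy":-0.8,"dz":0,"roll":0,"fingers":0},
  {"dx":0.1,"dy":-0.8,"dz":0,"roll":0,"fingers":0},
  {"dx":0.1,"dy":-0.8,"dz":0,"roll":0,"fingers":0},
  {"dx":0.1,"dy":-0.6,"dz":0,"roll":0,"fingers":0},
  {"dx":0.1,"dy":-0.4,"dz":0,"roll":0,"fingers":0},
  {"dx":0,"dy":0,"dz":0,"roll":0,"fingers":0},
])

```text
time: 6.13
position: [0.5741, 0.0231, 0.1502]
tcp_rot: [0.007, 0.979, -0.203, 0.007]
contact_force: [-0.2, -0.5, -1.6]
gripper_width: 0.0615
```

Run:
```python
from h import *
st(); to(.579,.042,.14)
f,w=cloud("wrist"); save(f,"w4")
blob(w,(.579,.042),.03,.035,.095,"axle")
f,w=cloud("side"); save(f,"s2"); blob(w,(.579,.042),.03,.035,.085,"axle side")
f,w=cloud("top"); save(f,"t2")
```

```text
t 6.13 p [0.5741 0.0231 0.1502] yaw -23.4 tilt [ 0.0116 -0.017 ] F [-0.2 -0.5 -1.6] M [-0.01  0.09  0.02] w 0.0615 q [ 0.4  -0.03 -0.16  0.02 -1.43  0.76]
need (units of 40mm) [-0.079 -0.484  0.247]
axle 108 circ [0.5801 0.0392] 0.0058 rect [0.582  0.0379] [0.0114 0.0046] z med/max 0.0496 0.0667
axle side 80 circ [0.5817 0.0422] 0.0064 rect [0.5809 0.0429] [0.0106 0.0099] z med/max 0.0596 0.0806
```

View pics/w4.png

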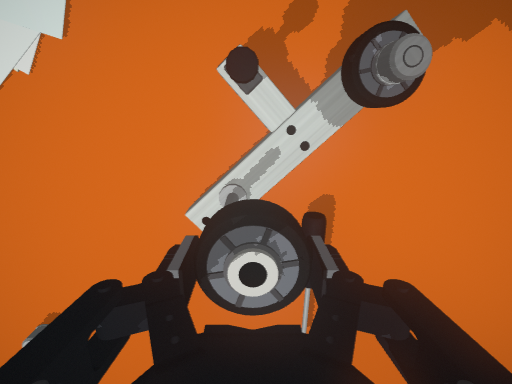

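The bore of the held wheel is at (252,275) and the axle foot at (232,190), half hidden behind it. I'll back off along tool −x so the wrist camera sees the axle tip and the bore in one frame.

Call:
send_rows([
  {"dx":-0.4,"dy":-0.1,"dz":0,"roll":0,"fingers":0},
  {"dx":-0.4,"dy":-0.1,"dz":0,"roll":0,"fingers":0},
  {"dx":-0.4,"dy":-0.1,"dz":0,"roll":0,"fingers":0},
  {"dx":-0.4,"dy":-0.1,"dz":0,"roll":0,"fingers":0},
  {"dx":0,"dy":0,"dz":0,"roll":0,"fingers":0},
  {"dx":0,"dy":0,"dz":0,"roll":0,"fingers":0},
])

```text
time: 6.78
position: [0.5163, 0.0555, 0.1493]
tcp_rot: [0.007, 0.978, -0.208, 0.008]
contact_force: [0.2, 0.3, -0.6]
gripper_width: 0.0612
```

Run:
```python
from h import *
st(); r,p,s=R()
f,w=cloud("wrist"); save(f,"w5"); t=(w-p)@r
blob(w,(.580,.042),.03,.070,.095,"tip"); blob(w,(.580,.042),.03,.040,.095,"axle"); blob(w,(.580,.042),.025,.028,.036,"shoulder")
z=t[...,2]; m=(np.hypot(t[...,0],t[...,1])<.04)&np.isfinite(z)
print(np.percentile(z[m],[1,5,20,50,80]).round(4))
im=cv2.imread("pics/w5.png"); hsv=cv2.cvtColor(im,cv2.COLOR_BGR2HSV)
wm=((hsv[...,2]>190)&(hsv[...,1]<50)&(np.hypot(t[...,0],t[...,1])<.03)&np.isfinite(z)).astype(np.uint8)
cs,_=cv2.findContours(wm,cv2.RETR_EXTERNAL,cv2.CHAIN_APPROX_NONE); c=max(cs,key=cv2.contourArea); print("sleeve ell",cv2.fitEllipse(c))
s=t[wm>0]; print("sleeve z",np.median(s[:,2]).round(4),"circ tool",cv2.minEnclosingCircle(s[:,:2].astype(np.float32)), "rect",cv2.minAreaRect(s[:,:2].astype(np.float32)))
```

```text
t 6.78 p [0.5163 0.0555 0.1493] yaw -24.0 tilt [ 0.0119 -0.0175] F [ 0.2  0.3 -0.6] M [0.03 0.01 0.08] w 0.0612 q [ 0.51 -0.18 -0.3   0.02 -1.44  0.64]
tip 205 circ [0.5756 0.041 ] 0.005 rect [0.5788 0.0401] [0.0119 0.011 ] z med/max 0.0795 0.0818
axle 223 circ [0.5787 0.0401] 0.006 rect [0.5786 0.04  ] [0.0114 0.0116] z med/max 0.0793 0.0818
shoulder 508 circ [0.5785 0.0402] 0.0139 rect [0.5785 0.0402] [0.0265 0.0266] z med/max 0.0313 0.0357
[-0.0853 -0.0827 -0.0737 -0.0284 -0.0099]
sleeve ell ((252.52801513671875, 273.7509765625), (43.03972625732422, 49.330650329589844), 89.8344955444336)
sleeve z -0.0166 circ tool ((1.1453490742496797e-06, 0.0012020084541290998), 0.013018663972616196) rect ((0.00025395280681550503, 0.0010647028684616089), (0.024302035570144653, 0.024516819044947624), 34.76982879638672)
```

View pics/w5.png

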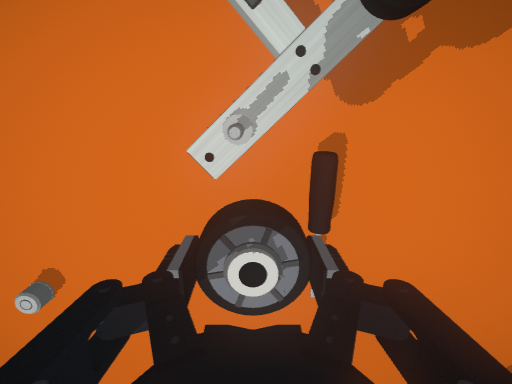

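The tip is at (235,131) and the bore at (252,274). In this one frame the axle reads (0.5786, 0.0401), and the bore lies within about 1 mm of the TCP.

Run:
```python
from h import *
to(.5793,.0409,.110)
```

```text
need (units of 40mm) [ 1.565 -0.319  1.011]
```

Call:
send_rows([
  {"dx":0.4,"dy":-0.08,"dz":0,"roll":0,"fingers":0},
  {"dx":0.4,"dy":-0.08,"dz":0,"roll":0,"fingers":0},
  {"dx":0.4,"dy":-0.08,"dz":0.15,"roll":0,"fingers":0},
  {"dx":0.36,"dy":-0.08,"dz":0.25,"roll":0,"fingers":0},
  {"dx":0,"dy":0,"dz":0.25,"roll":0,"fingers":0},
  {"dx":0,"dy":0,"dz":0.2,"roll":0,"fingers":0},
  {"dx":0,"dy":0,"dz":0.1,"roll":0,"fingers":0},
  {"dx":0,"dy":0,"dz":0,"roll":0,"fingers":0},
])

```text
time: 7.5
position: [0.5832, 0.0338, 0.1115]
tcp_rot: [0.007, 0.977, -0.211, 0.009]
contact_force: [-0.6, 0.1, -0.7]
gripper_width: 0.0613
```

Run:
```python
from h import *
st(); to(.5793,.0409,.1)
```

```text
t 7.5 p [0.5832 0.0338 0.1115] yaw -24.4 tilt [ 0.0143 -0.0173] F [-0.6  0.1 -0.7] M [ 0.09  0.08 -0.04] w 0.0613 q [ 0.41  0.01 -0.2   0.02 -1.36  0.73]
need (units of 40mm) [-0.168 -0.124  0.282]
```

Call:
send_rows([
  {"dx":-0.06,"dy":-0.05,"dz":0.05,"roll":0,"fingers":0},
  {"dx":-0.06,"dy":-0.05,"dz":0.05,"roll":0,"fingers":0},
  {"dx":-0.05,"dy":-0.02,"dz":0.05,"roll":0,"fingers":0},
  {"dx":0,"dy":0,"dz":0,"roll":0,"fingers":0},
  {"dx":0,"dy":0,"dz":0,"roll":0,"fingers":0},
])

```text
time: 7.92
position: [0.5779, 0.042, 0.1064]
tcp_rot: [0.006, 0.977, -0.211, 0.01]
contact_force: [-0.1, -0.6, -0.4]
gripper_width: 0.0614
```

Run:
```python
from h import *
st(); to(.5793,.0409,.1); to(.5793,.0409,.06)
f,w=cloud("side"); save(f,"s3")
f,w2=cloud("top"); save(f,"t3")
blob(w,(.579,.041),.05,.11,.125,"wheel s"); blob(w,(.579,.041),.02,.04,.082,"axle s")
im=cv2.imread("pics/s3.png")[120:240,180:320]; cv2.imwrite("pics/s3c.png",cv2.resize(im,None,fx=5,fy=5,interpolation=cv2.INTER_CUBIC))
```

```text
t 7.92 p [0.5779 0.042  0.1064] yaw -24.3 tilt [ 0.0165 -0.0166] F [-0.1 -0.6 -0.4] M [0.02 0.02 0.  ] w 0.0614 q [ 0.43  0.   -0.22  0.02 -1.35  0.71]
need (units of 40mm) [0.039 0.011 0.162]
need (units of 40mm) [0.017 0.002 1.162]
wheel s 322 circ [0.5769 0.0471] 0.0424 rect [0.5744 0.0488] [0.0798 0.0502] z med/max 0.117 0.1248
axle s 57 circ [0.5806 0.0439] 0.0058 rect [0.5806 0.0446] [0.01   0.0074] z med/max 0.0554 0.0741
```

View pics/s3c.png

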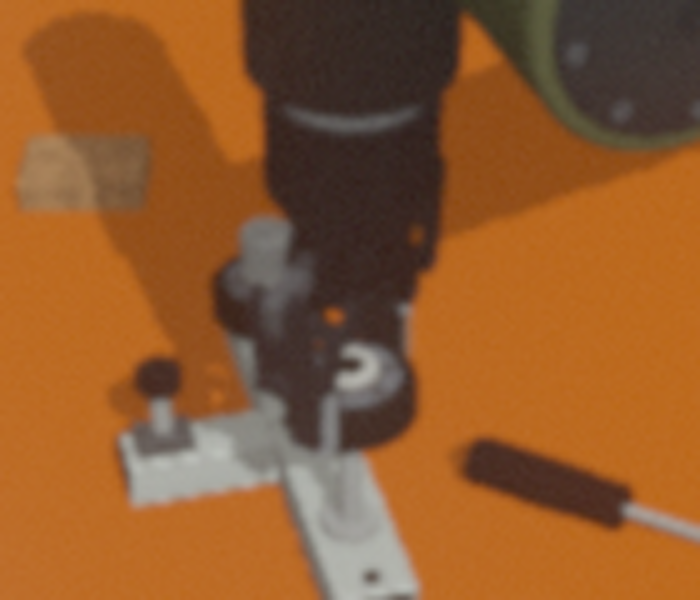

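Run:
```python
from h import *
f,w=cloud("side")
for cx,cy in [(328,385),(328,400),(328,415),(330,430),(333,445),(338,470),(343,495),(347,520),(350,440),(350,430),(360,370)]:
    print(cx,cy,w[120+cy//5,180+cx//5].round(3))
K=np.array(f["K"]); 
for P in [(.5786,.0401,.080),(.5786,.0401,.031),(.5786,.0401,.123),(.5786,.0401,.091)]:
    q=cv2.projectPoints(np.array([P]),np.array(f["rvec"],float),np.array(f["tvec"],float),K,None)[0].ravel(); print(P,((q-[180,120])*5).round(0))
```

```text
328 385 [0.585 0.082 0.14 ]
328 400 [0.585 0.081 0.13 ]
328 415 [0.586 0.08  0.121]
330 430 [0.584 0.078 0.111]
333 445 [0.584 0.076 0.101]
338 470 [0.585 0.045 0.06 ]
343 495 [0.583 0.046 0.046]
347 520 [0.581 0.045 0.029]
350 440 [0.576 0.071 0.1  ]
350 430 [0.575 0.071 0.106]
360 370 [0.573 0.047 0.122]
(0.5786, 0.0401, 0.08) [349. 432.]
(0.5786, 0.0401, 0.031) [350. 511.]
(0.5786, 0.0401, 0.123) [348. 358.]
(0.5786, 0.0401, 0.091) [349. 413.]
```

Run:
```python
from h import *
from scipy.optimize import least_squares
fit=lambda s,r:least_squares(lambda c:np.hypot(s[:,0]-c[0],s[:,1]-c[1])-r,s[:,:2].mean(0)+[0,-.5*r],loss="soft_l1",f_scale=.001).x.round(4)
f,w=cloud("side"); v,u=np.mgrid[:384,:512]
m=(w[...,2]>.098)&(w[...,2]<.113)&(u>=249)&(u<264)&(w[...,1]>.03)&(w[...,1]<.075); s=w[m]; print(len(s),"tread",fit(s,.031))
m=(w[...,2]>.038)&(w[...,2]<.072)&(np.hypot(w[...,0]-.58,w[...,1]-.042)<.015); s=w[m]; print(len(s),"axle",fit(s,.006))
r,p,_=R(); f,w=cloud("wrist"); t=(w-p)@r; im=f["pixels"].astype(int)
wm=(im.min(-1)>190)&(np.ptp(im,axis=-1)<40)&(np.hypot(t[...,0],t[...,1])<.03); s=t[wm]
print("sleeve tool",[np.round(x,4) for x in cv2.minAreaRect(s[:,:2].astype(np.float32))],np.median(s[:,2]).round(4), "world",w[wm].mean(0).round(4))
```

```text
69 tread [0.5797 0.0405]
55 axle [0.581  0.0401]
sleeve tool [array([0.0021, 0.003 ]), array([0.0509, 0.0371]), np.float64(46.4236)] -0.0162 world [0.582  0.037  0.0919]
```

The side view confirms it: the wheel needs +1.3 mm in x, which matches the wrist-camera correction. The grey strip in the crop was a finger pad. I'll correct this and start down.

Call:
send_rows([
  {"dx":0.04,"dy":0.01,"dz":0.05,"roll":0,"fingers":0},
  {"dx":0,"dy":0,"dz":0.08,"roll":0,"fingers":0},
  {"dx":0,"dy":0,"dz":0.08,"roll":0,"fingers":0},
  {"dx":0,"dy":0,"dz":0.05,"roll":0,"fingers":0},
  {"dx":0,"dy":0,"dz":0,"roll":0,"fingers":0},
])

```text
time: 8.58
position: [0.5799, 0.0401, 0.0946]
tcp_rot: [0.006, 0.977, -0.211, 0.01]
contact_force: [-0.1, -0.5, -0.9]
gripper_width: 0.0612
```

Run:
```python
from h import *
st(); to(.5793,.0409,.096);to(.5793,.0409,.056)
```

```text
t 8.58 p [0.5799 0.0401 0.0946] yaw -24.4 tilt [ 0.0159 -0.0167] F [-0.1 -0.5 -0.9] M [0.05 0.1  0.03] w 0.0612 q [ 0.43  0.01 -0.23  0.02 -1.32  0.71]
need (units of 40mm) [-0.02  -0.012 -0.036]
need (units of 40mm) [-0.041 -0.02   0.964]
```

Call:
send_rows([
  {"dx":-0.02,"dy":-0.01,"dz":0.06,"roll":0,"fingers":0},
  {"dx":-0.005,"dy":-0.003,"dz":0.06,"roll":0,"fingers":0},
  {"dx":-0.005,"dy":-0.003,"dz":0.06,"roll":0,"fingers":0},
  {"dx":-0.005,"dy":-0.003,"dz":0.06,"roll":0,"fingers":0},
])

```text
time: 8.92
position: [0.5791, 0.0413, 0.0842]
tcp_rot: [0.007, 0.977, -0.211, 0.01]
contact_force: [0.1, 0.9, -1.7]
gripper_width: 0.0608
```

Run:
```python
from h import *
st(); to(.5793,.0409,.046)
```

```text
t 8.92 p [0.5791 0.0413 0.0842] yaw -24.4 tilt [ 0.0161 -0.0168] F [ 0.1  0.9 -1.7] M [0.02 0.04 0.02] w 0.0608 q [ 0.43  0.02 -0.24  0.02 -1.3   0.71]
need (units of 40mm) [-0.012 -0.002  0.955]
```

The wheel is about 11 mm down the axle with no contact force. Continuing.

Call:
send_rows([
  {"dx":-0.003,"dy":0,"dz":0.1,"roll":0,"fingers":0},
  {"dx":-0.003,"dy":0,"dz":0.1,"roll":0,"fingers":0},
  {"dx":-0.003,"dy":0,"dz":0.1,"roll":0,"fingers":0},
  {"dx":-0.003,"dy":0,"dz":0.1,"roll":0,"fingers":0},
  {"dx":-0.003,"dy":0,"dz":0.1,"roll":0,"fingers":0},
  {"dx":-0.003,"dy":0,"dz":0.1,"roll":0,"fingers":0},
])

```text
time: 9.42
position: [0.5788, 0.0412, 0.0577]
tcp_rot: [0.006, 0.977, -0.211, 0.01]
contact_force: [-0.6, 0.9, -1.3]
gripper_width: 0.061
```

Run:
```python
from h import *
st(); to(.5793,.0409,.046)
```

```text
t 9.42 p [0.5788 0.0412 0.0577] yaw -24.4 tilt [ 0.0163 -0.0167] F [-0.6  0.9 -1.3] M [ 0.04  0.1  -0.01] w 0.061 q [ 0.43  0.03 -0.27  0.02 -1.25  0.71]
need (units of 40mm) [ 0.009 -0.001  0.293]
```

Call:
send_rows([
  {"dx":0,"dy":0,"dz":0.08,"roll":0,"fingers":0},
  {"dx":0,"dy":0,"dz":0.06,"roll":0,"fingers":0},
  {"dx":0,"dy":0,"dz":0.04,"roll":0,"fingers":0},
  {"dx":0,"dy":0,"dz":0.03,"roll":0,"fingers":0},
])

```text
time: 9.75
position: [0.5784, 0.0409, 0.0472]
tcp_rot: [0.007, 0.977, -0.211, 0.009]
contact_force: [0.5, 0.5, -0.8]
gripper_width: 0.0612
```

Run:
```python
from h import *
st(); to(.5793,.0409,.046)
```

```text
t 9.75 p [0.5784 0.0409 0.0472] yaw -24.4 tilt [ 0.0147 -0.0172] F [ 0.5  0.5 -0.8] M [-0.01  0.05  0.02] w 0.0612 q [ 0.43  0.04 -0.28  0.02 -1.24  0.71]
need (units of 40mm) [ 0.02  -0.01   0.031]
```

Call:
send_rows([
  {"dx":0,"dy":0,"dz":0.03,"roll":0,"fingers":0},
  {"dx":0,"dy":0,"dz":0.02,"roll":0,"fingers":0},
])

```text
time: 9.92
position: [0.5785, 0.0408, 0.046]
tcp_rot: [0.007, 0.977, -0.211, 0.009]
contact_force: [-5.4, 0.8, 7.5]
gripper_width: 0.0608
```

Run:
```python
from h import *
st()
```

```text
t 9.92 p [0.5785 0.0408 0.046 ] yaw -24.4 tilt [ 0.015  -0.0175] F [-5.4  0.8  7.5] M [0.33 1.92 0.01] w 0.0608 q [ 0.43  0.04 -0.29  0.02 -1.23  0.71]
```

It touches the shoulder at 0.046, the expected height. Releasing.

Call:
send_rows([
  {"dx":0,"dy":0,"dz":0,"roll":0,"fingers":-0.6},
  {"dx":0,"dy":0,"dz":0,"roll":0,"fingers":-0.7},
  {"dx":0,"dy":0,"dz":0,"roll":0,"fingers":-0.8},
  {"dx":0,"dy":0,"dz":0,"roll":0,"fingers":-1},
  {"dx":0,"dy":0,"dz":0,"roll":0,"fingers":-1},
])

```text
time: 10.33
position: [0.5796, 0.0411, 0.0472]
tcp_rot: [0.006, 0.977, -0.211, 0.011]
contact_force: [-0.1, -0.0, 0.4]
gripper_width: 0.0854
```

Call:
send_rows([
  {"dx":0,"dy":0,"dz":-0.2,"roll":0,"fingers":-1},
  {"dx":0,"dy":0,"dz":-0.4,"roll":0,"fingers":-1},
  {"dx":0,"dy":0,"dz":-0.6,"roll":0,"fingers":-1},
  {"dx":0,"dy":0,"dz":-0.6,"roll":0,"fingers":-1},
  {"dx":0,"dy":0,"dz":-0.6,"roll":0,"fingers":-1},
  {"dx":0,"dy":0,"dz":-0.3,"roll":0,"fingers":-1},
  {"dx":-0.4,"dy":0,"dz":0,"roll":0,"fingers":-1},
  {"dx":-0.6,"dy":0,"dz":0,"roll":0,"fingers":-1},
  {"dx":-0.6,"dy":0,"dz":0,"roll":0,"fingers":-1},
  {"dx":0,"dy":0,"dz":0,"roll":0,"fingers":-1},
  {"dx":0,"dy":0,"dz":0,"roll":0,"fingers":-1},
])

```text
time: 11.25
position: [0.5177, 0.0692, 0.1654]
tcp_rot: [0.006, 0.977, -0.212, 0.013]
contact_force: [0.6, -0.9, 0.5]
gripper_width: 0.0853
```

Run:
```python
from h import *
st(); f,w=cloud("wrist"); save(f,"w6")
c=(.5786,.0401)
blob(w,c,.045,.048,.058,"tread"); blob(w,c,.014,.0605,.070,"sleeve"); blob(w,c,.02,.070,.095,"tip")
s=w.reshape(-1,3); d=np.hypot(s[:,0]-c[0],s[:,1]-c[1])
for a,b in [(.008,.0115),(.0133,.0148),(.018,.028)]:
    q=s[(d>a)&(d<b)&(s[:,2]>.03)]; print(a,b,len(q),np.median(q[:,2]).round(4)); A=np.c_[q[:,:2]-c,np.ones(len(q))]; print(np.linalg.lstsq(A,q[:,2],rcond=None)[0].round(4))
blob(w,(.6355,-.119),.025,.075,.11,"fitted cap")
to(.5014,.3394,.16)
```

```text
t 11.25 p [0.5177 0.0692 0.1654] yaw -24.5 tilt [ 0.022  -0.0165] F [ 0.6 -0.9  0.5] M [0.08 0.03 0.07] w 0.0853 q [ 0.54 -0.18 -0.28  0.03 -1.46  0.6 ]
tread 2753 circ [0.5778 0.0399] 0.0311 rect [0.578  0.0398] [0.0612 0.061 ] z med/max 0.0565 0.058
sleeve 506 circ [0.5781 0.0393] 0.0131 rect [0.5778 0.0399] [0.0249 0.024 ] z med/max 0.0625 0.0644
tip 178 circ [0.574  0.0418] 0.003 rect [0.5788 0.04  ] [0.0113 0.0109] z med/max 0.0794 0.082
0.008 0.0115 302 0.0625
[0.0063 0.0009 0.0625]
0.0133 0.0148 165 0.0588
[-0.0381 -0.0131  0.0587]
0.018 0.028 1924 0.0568
[-0.0055 -0.0008  0.0568]
fitted cap 0
need (units of 40mm) [-3.184 -5.977  0.019]
```

View pics/w6.png

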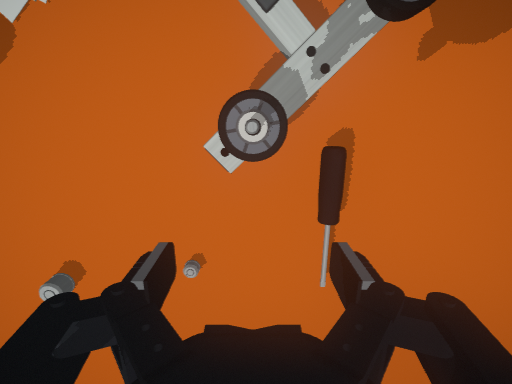

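Seated: the tread is flat at 0.0565, the sleeve face at 0.0625 (3.5 mm proud), and the axle pin comes up through the bore at (253,127). Next, the cap.

Call:
send_rows([
  {"dx":-0.43,"dy":-0.8,"dz":0,"roll":0,"fingers":-1},
  {"dx":-0.43,"dy":-0.8,"dz":0,"roll":0,"fingers":-1},
  {"dx":-0.43,"dy":-0.8,"dz":0,"roll":0,"fingers":-1},
  {"dx":-0.43,"dy":-0.8,"dz":0,"roll":0,"fingers":-1},
  {"dx":-0.43,"dy":-0.8,"dz":0,"roll":0,"fingers":-1},
  {"dx":-0.43,"dy":-0.8,"dz":0,"roll":0,"fingers":-1},
  {"dx":-0.43,"dy":-0.8,"dz":0,"roll":0,"fingers":-0.3},
  {"dx":-0.2,"dy":-0.5,"dz":0,"roll":0,"fingers":-0.3},
  {"dx":0,"dy":0,"dz":0,"roll":0,"fingers":-0.3},
  {"dx":0,"dy":0,"dz":0,"roll":0,"fingers":-0.3},
])

```text
time: 12.13
position: [0.5085, 0.3543, 0.1601]
tcp_rot: [0.007, 0.976, -0.217, 0.014]
contact_force: [-0.6, -0.9, -1.3]
gripper_width: 0.0552
```

Run:
```python
from h import *
st(); f,w=cloud("wrist"); save(f,"w7")
blob(w,(.5014,.3394),.03,.018,.06,"cap top")
to(.5014,.3394,.10);to(.5014,.3394,.02)
```

```text
t 12.13 p [0.5085 0.3543 0.1601] yaw -25.0 tilt [ 0.0236 -0.0202] F [-0.6 -0.9 -1.3] M [-0.05 -0.01  0.07] w 0.0552 q [ 0.95  0.09 -0.03  0.03 -1.45  0.18]
cap top 574 circ [0.5014 0.3391] 0.0145 rect [0.5019 0.3392] [0.0275 0.0276] z med/max 0.0241 0.0261
need (units of 40mm) [-0.052  0.39   1.499]
need (units of 40mm) [-0.111  0.373  3.498]
```

Call:
send_rows([
  {"dx":-0.02,"dy":0.13,"dz":0.2,"roll":0,"fingers":-0.3},
  {"dx":-0.02,"dy":0.13,"dz":0.35,"roll":0,"fingers":-0.3},
  {"dx":-0.02,"dy":0.12,"dz":0.4,"roll":0,"fingers":-0.3},
  {"dx":-0.02,"dy":0,"dz":0.4,"roll":0,"fingers":-0.3},
  {"dx":-0.02,"dy":0,"dz":0.4,"roll":0,"fingers":-0.3},
  {"dx":-0.02,"dy":0,"dz":0.4,"roll":0,"fingers":-0.3},
  {"dx":-0.02,"dy":0,"dz":0.3,"roll":0,"fingers":-0.3},
  {"dx":0,"dy":0,"dz":0.2,"roll":0,"fingers":-0.3},
  {"dx":0,"dy":0,"dz":0,"roll":0,"fingers":-0.3},
])

```text
time: 12.93
position: [0.5017, 0.3278, 0.0483]
tcp_rot: [0.006, 0.975, -0.223, 0.014]
contact_force: [-0.3, 0.3, -0.9]
gripper_width: 0.0556
```

Run:
```python
from h import *
st(); to(.5016,.3392,.018)
```

```text
t 12.93 p [0.5017 0.3278 0.0483] yaw -25.8 tilt [ 0.0246 -0.0188] F [-0.3  0.3 -0.9] M [ 0.03  0.07 -0.02] w 0.0556 q [ 0.93  0.1  -0.23  0.03 -1.24  0.18]
need (units of 40mm) [-0.15  -0.261  0.753]
```

Call:
send_rows([
  {"dx":-0.05,"dy":-0.09,"dz":0,"roll":0,"fingers":-0.3},
  {"dx":-0.05,"dy":-0.09,"dz":0.05,"roll":0,"fingers":-0.3},
  {"dx":-0.05,"dy":-0.08,"dz":0.1,"roll":0,"fingers":-0.3},
  {"dx":0,"dy":0,"dz":0.12,"roll":0,"fingers":-0.3},
  {"dx":0,"dy":0,"dz":0.12,"roll":0,"fingers":-0.3},
  {"dx":0,"dy":0,"dz":0.12,"roll":0,"fingers":-0.3},
  {"dx":0,"dy":0,"dz":0.08,"roll":0,"fingers":-0.3},
  {"dx":0,"dy":0,"dz":0,"roll":0,"fingers":-0.3},
])

```text
time: 13.6
position: [0.5031, 0.3416, 0.0257]
tcp_rot: [0.004, 0.975, -0.223, 0.016]
contact_force: [-0.5, -0.2, -0.2]
gripper_width: 0.0555
```

Run:
```python
from h import *
st(); to(.5016,.3392,.018)
```

```text
t 13.6 p [0.5031 0.3416 0.0257] yaw -25.8 tilt [ 0.0286 -0.0152] F [-0.5 -0.2 -0.2] M [-0.01  0.1  -0.01] w 0.0555 q [ 0.94  0.13 -0.23  0.03 -1.2   0.16]
need (units of 40mm) [-0.013  0.07   0.191]
```

Call:
send_rows([
  {"dx":-0.01,"dy":0.06,"dz":0.07,"roll":0,"fingers":-0.3},
  {"dx":-0.005,"dy":0.01,"dz":0.07,"roll":0,"fingers":-0.3},
  {"dx":0,"dy":0,"dz":0.05,"roll":0,"fingers":-0.3},
  {"dx":0,"dy":0,"dz":0,"roll":0,"fingers":-0.3},
])

```text
time: 13.93
position: [0.5013, 0.3387, 0.0171]
tcp_rot: [0.004, 0.975, -0.223, 0.016]
contact_force: [-0.2, 0.2, -0.7]
gripper_width: 0.0554
```

Run:
```python
from h import *
st(); to(.5016,.3392,.018)
```

```text
t 13.93 p [0.5013 0.3387 0.0171] yaw -25.8 tilt [ 0.0284 -0.0156] F [-0.2  0.2 -0.7] M [ 0.02  0.1  -0.01] w 0.0554 q [ 0.94  0.13 -0.25  0.03 -1.18  0.16]
need (units of 40mm) [ 0.002 -0.013 -0.023]
```

Call:
send_rows([
  {"dx":0,"dy":0,"dz":-0.02,"roll":0,"fingers":0},
  {"dx":0,"dy":0,"dz":0,"roll":0,"fingers":0.2},
  {"dx":0,"dy":0,"dz":0,"roll":0,"fingers":0.3},
  {"dx":0,"dy":0,"dz":0,"roll":0,"fingers":0.5},
  {"dx":0,"dy":0,"dz":0,"roll":0,"fingers":0.6},
  {"dx":0,"dy":0,"dz":0,"roll":0,"fingers":0.6},
  {"dx":0,"dy":0,"dz":0,"roll":0,"fingers":0.6},
  {"dx":0,"dy":0,"dz":0,"roll":0,"fingers":0.6},
], grip_force=80)

```text
time: 14.6
position: [0.5016, 0.339, 0.0188]
tcp_rot: [0.004, 0.975, -0.223, 0.016]
contact_force: [-1.3, -0.6, 0.2]
gripper_width: 0.0281
```

Run:
```python
from h import *
st()
```

```text
t 14.6 p [0.5016 0.339  0.0188] yaw -25.8 tilt [ 0.0293 -0.0146] F [-1.3 -0.6  0.2] M [ 0.01  0.08 -0.03] w 0.0281 q [ 0.94  0.13 -0.25  0.03 -1.18  0.16]
```

Call:
send_rows([
  {"dx":0,"dy":0,"dz":-0.2,"roll":0,"fingers":0.6},
  {"dx":0,"dy":0,"dz":-0.4,"roll":0,"fingers":0.6},
  {"dx":0,"dy":0,"dz":-0.5,"roll":0,"fingers":0.6},
  {"dx":0,"dy":0,"dz":-0.5,"roll":0,"fingers":0.6},
  {"dx":0,"dy":0,"dz":-0.5,"roll":0,"fingers":0.6},
  {"dx":0,"dy":0,"dz":-0.4,"roll":0,"fingers":0.6},
  {"dx":0,"dy":0,"dz":-0.3,"roll":0,"fingers":0.6},
  {"dx":0,"dy":0,"dz":0,"roll":0,"fingers":0.6},
])

```text
time: 15.27
position: [0.4977, 0.3396, 0.1376]
tcp_rot: [0.005, 0.975, -0.223, 0.016]
contact_force: [0.4, -0.4, 0.4]
gripper_width: 0.028
```

Run:
```python
from h import *
st(); to(.5788,.040,.14); r,p,_=R()
f,w=cloud("wrist"); save(f,"w8"); t=(w-p)@r
m=(np.hypot(t[...,0],t[...,1])<.018)&(t[...,2]>-.012)&(t[...,2]<0); s=t[m]
print(len(s),np.median(s[:,2]),cv2.minAreaRect(s[:,:2].astype(np.float32)), cv2.minEnclosingCircle(s[:,:2].astype(np.float32)))
A=np.c_[s[:,:2],np.ones(len(s))]; print(np.linalg.lstsq(A,s[:,2],rcond=None)[0])
```

```text
t 15.27 p [0.4977 0.3396 0.1376] yaw -25.8 tilt [ 0.0279 -0.0173] F [ 0.4 -0.4  0.4] M [ 0.13 -0.01  0.  ] w 0.028 q [ 0.95  0.05 -0.11  0.03 -1.41  0.16]
need (units of 40mm) [5.086 5.858 0.127]
2250 -0.0055935974829753096 ((5.554314702749252e-05, 0.0009301230311393738), (0.029332460835576057, 0.028541546314954758), 86.36128234863281) ((0.0006950884126126766, 0.0002561802975833416), 0.017886700108647346)
[ 0.08791749  0.00202797 -0.00555452]
```

View pics/w8.png

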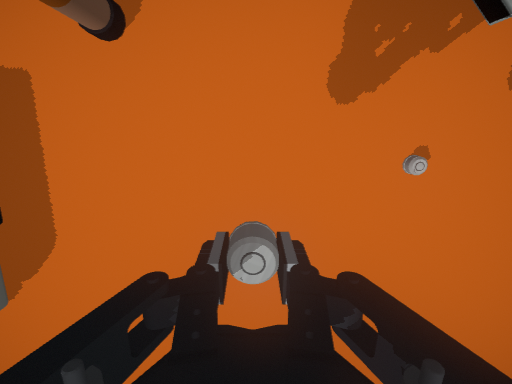

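The cap is held upright at (252,262), centred between the pads, and the small cap is untouched at (416,166). Moving over the axle.

Call:
send_rows([
  {"dx":0.3,"dy":0.35,"dz":0,"roll":0,"fingers":0.6},
  {"dx":0.5,"dy":0.57,"dz":0,"roll":0,"fingers":0.6},
  {"dx":0.5,"dy":0.57,"dz":0,"roll":0,"fingers":0.6},
  {"dx":0.5,"dy":0.57,"dz":0,"roll":0,"fingers":0.6},
  {"dx":0.5,"dy":0.57,"dz":0,"roll":0,"fingers":0.6},
  {"dx":0.5,"dy":0.57,"dz":0,"roll":0,"fingers":0.6},
  {"dx":0.5,"dy":0.57,"dz":0,"roll":0,"fingers":0.6},
  {"dx":0.5,"dy":0.57,"dz":0,"roll":0,"fingers":0.6},
  {"dx":0.5,"dy":0.57,"dz":0,"roll":0,"fingers":0.6},
  {"dx":0.4,"dy":0.5,"dz":0,"roll":0,"fingers":0.6},
  {"dx":0.2,"dy":0.3,"dz":0,"roll":0,"fingers":0.6},
  {"dx":0,"dy":0,"dz":0,"roll":0,"fingers":0.6},
])

```text
time: 16.32
position: [0.5699, 0.0344, 0.1255]
tcp_rot: [0.012, 0.975, -0.222, 0.005]
contact_force: [-0.1, 0.8, -0.9]
gripper_width: 0.0277
```

Run:
```python
from h import *
st(); to(.5794,.0407,.11); to(.5794,.0407,.09)
```

```text
t 16.32 p [0.5699 0.0344 0.1255] yaw -25.6 tilt [ 0.0037 -0.0258] F [-0.1  0.8 -0.9] M [ 0.19  0.06 -0.03] w 0.0277 q [ 0.43 -0.02 -0.2   0.03 -1.4   0.69]
need (units of 40mm) [ 0.14  -0.252  0.384]
need (units of 40mm) [ 0.132 -0.263  0.884]
```

Call:
send_rows([
  {"dx":0.05,"dy":-0.09,"dz":0.1,"roll":0,"fingers":0.6},
  {"dx":0.05,"dy":-0.09,"dz":0.1,"roll":0,"fingers":0.6},
  {"dx":0.04,"dy":-0.08,"dz":0.1,"roll":0,"fingers":0.6},
  {"dx":0,"dy":0,"dz":0.05,"roll":0,"fingers":0.6},
  {"dx":0,"dy":0,"dz":0,"roll":0,"fingers":0.6},
  {"dx":0,"dy":0,"dz":0,"roll":0,"fingers":0.6},
])

```text
time: 16.82
position: [0.5785, 0.044, 0.1048]
tcp_rot: [0.013, 0.975, -0.221, 0.001]
contact_force: [-0.5, -0.3, -0.3]
gripper_width: 0.0278
```

Run:
```python
from h import *
from scipy.optimize import least_squares
fit=lambda s,r:least_squares(lambda c:np.hypot(s[:,0]-c[0],s[:,1]-c[1])-r,s[:,:2].mean(0)+[0,-.5*r],loss="soft_l1",f_scale=.001).x.round(4)
st(); to(.5797,.0408,.1);to(.5797,.0408,.08); r,p,_=R()
f,w=cloud("wrist"); t=(w-p)@r
m=(np.hypot(t[...,0],t[...,1])<.013)&(abs(t[...,2]+.0055)<.002); s=t[m]; A=np.c_[s[:,:2],np.ones(len(s))]; print("cap top plane",len(s),np.linalg.lstsq(A,s[:,2],rcond=None)[0].round(4),"world slope",np.linalg.lstsq(np.c_[w[m][:,:2],np.ones(len(s))],w[m][:,2],rcond=None)[0][:2].round(3))
f,w=cloud("side"); save(f,"s4")
m=(np.hypot(w[...,0]-.58,w[...,1]-.042)<.012)&(w[...,2]>.065)&(w[...,2]<.08); print("axle",m.sum(),m.sum()>5 and fit(w[m],.006))
m=(np.hypot(w[...,0]-.578,w[...,1]-.042)<.017)&(w[...,2]>p[2]-.016)&(w[...,2]<p[2]+.003); print("cap",m.sum(),fit(w[m],.015))
im=cv2.imread("pics/s4.png")[140:220,200:300]; cv2.imwrite("pics/s4c.png",cv2.resize(im,None,fx=7,fy=7,interpolation=cv2.INTER_CUBIC))
```

```text
t 16.82 p [0.5785 0.044  0.1048] yaw -25.5 tilt [-0.0032 -0.0268] F [-0.5 -0.3 -0.3] M [ 0.08 -0.04 -0.05] w 0.0278 q [ 0.44  0.02 -0.2   0.02 -1.36  0.69]
need (units of 40mm) [0.061 0.057 0.122]
need (units of 40mm) [0.057 0.044 0.622]
cap top plane 1643 [ 0.0382 -0.0224 -0.0058] world slope [-0.047 -0.03 ]
axle 18 [0.5812 0.0405]
cap 54 [0.5799 0.042 ]
```

View pics/s4c.png

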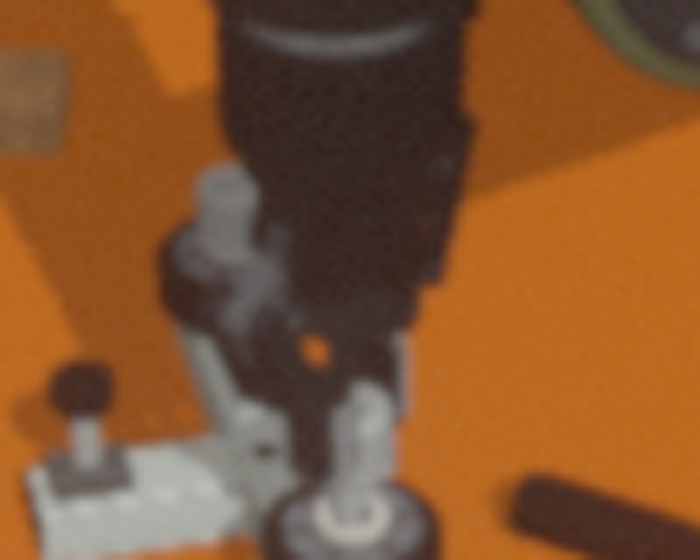

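The cap sits above the tip and both views agree on a correction of about +1.2 mm in x and −2.8 mm in y. I'll apply it and lower slowly.

Call:
send_rows([
  {"dx":0.05,"dy":0.045,"dz":0.02,"roll":0,"fingers":0.6},
  {"dx":0.01,"dy":0.01,"dz":0.03,"roll":0,"fingers":0.6},
  {"dx":0,"dy":0,"dz":0.05,"roll":0,"fingers":0.6},
  {"dx":0,"dy":0,"dz":0.05,"roll":0,"fingers":0.6},
  {"dx":0,"dy":0,"dz":0,"roll":0,"fingers":0.6},
])

```text
time: 17.33
position: [0.5803, 0.0407, 0.1]
tcp_rot: [0.013, 0.975, -0.221, 0.003]
contact_force: [-0.1, 0.4, -0.9]
gripper_width: 0.0279
```

Run:
```python
from h import *
st(); to(.5797,.0412,.09)
```

```text
t 17.33 p [0.5803 0.0407 0.1   ] yaw -25.5 tilt [-0.0004 -0.0258] F [-0.1  0.4 -0.9] M [ 0.05  0.04 -0.04] w 0.0279 q [ 0.43  0.03 -0.2   0.02 -1.35  0.69]
need (units of 40mm) [-0.02 -0.01  0.25]
```

Call:
send_rows([
  {"dx":-0.015,"dy":-0.005,"dz":0.06,"roll":0,"fingers":0.6},
  {"dx":0,"dy":-0.002,"dz":0.06,"roll":0,"fingers":0.6},
  {"dx":0,"dy":0,"dz":0.04,"roll":0,"fingers":0.6},
])

```text
time: 17.58
position: [0.5799, 0.041, 0.0935]
tcp_rot: [0.012, 0.975, -0.221, 0.003]
contact_force: [0.1, 0.1, -0.4]
gripper_width: 0.0277
```

Run:
```python
from h import *
st(); to(.5797,.0410,.09)
```

```text
t 17.58 p [0.5799 0.041  0.0935] yaw -25.5 tilt [ 0.0003 -0.0256] F [ 0.1  0.1 -0.4] M [ 0.06  0.01 -0.  ] w 0.0277 q [ 0.43  0.03 -0.21  0.02 -1.34  0.69]
need (units of 40mm) [-0.007 -0.     0.086]
```

Call:
send_rows([
  {"dx":-0.003,"dy":0,"dz":0.03,"roll":0,"fingers":0.6},
  {"dx":0,"dy":0,"dz":0.03,"roll":0,"fingers":0.6},
  {"dx":0,"dy":0,"dz":0.03,"roll":0,"fingers":0.6},
])

```text
time: 17.83
position: [0.5798, 0.0409, 0.0893]
tcp_rot: [0.013, 0.975, -0.221, 0.003]
contact_force: [0.1, -0.3, 2.3]
gripper_width: 0.0279
```

Run:
```python
from h import *
st(); to(.5797,.0410,.085)
```

```text
t 17.83 p [0.5798 0.0409 0.0893] yaw -25.5 tilt [ 0.0001 -0.0258] F [ 0.1 -0.3  2.3] M [0.36 0.08 0.01] w 0.0279 q [ 0.43  0.03 -0.22  0.02 -1.33  0.69]
need (units of 40mm) [-0.003 -0.003  0.107]
```

The teeth touch at rim height 0.0705, as predicted. I'll release so the cap levels itself, check it, then press on its flat top with shut fingertips.

Call:
send_rows([
  {"dx":0,"dy":0,"dz":0,"roll":0,"fingers":0.2},
  {"dx":0,"dy":0,"dz":0,"roll":0,"fingers":0},
  {"dx":0,"dy":0,"dz":0,"roll":0,"fingers":0},
  {"dx":0,"dy":0,"dz":0,"roll":0,"fingers":0},
  {"dx":0,"dy":0,"dz":-0.2,"roll":0,"fingers":0},
  {"dx":0,"dy":0,"dz":-0.3,"roll":0,"fingers":0},
  {"dx":0,"dy":0,"dz":-0.3,"roll":0,"fingers":0},
  {"dx":0,"dy":0,"dz":-0.2,"roll":0,"fingers":0},
  {"dx":0,"dy":0,"dz":0,"roll":0,"fingers":0},
])

```text
time: 18.58
position: [0.5803, 0.0419, 0.1348]
tcp_rot: [0.013, 0.975, -0.221, 0.004]
contact_force: [-0.2, 0.4, -0.1]
gripper_width: 0.043
```

```bash
cat > cap.py <<'E'
from h import *
st()
f,w=cloud("wrist"); save(f,"w9"); c=(.5786,.0401); s=w.reshape(-1,3); d=np.hypot(s[:,0]-c[0],s[:,1]-c[1])
m=(d<.02)&(s[:,2]>.080)&(s[:,2]<.102); q=s[m]; zt=np.percentile(q[:,2],60); q=q[abs(q[:,2]-zt)<.002]
(cx,r),_,_=cv2.minAreaRect(q[:,:2].astype(np.float32)); print("cap top",len(q),cx.__round__(4),round(r,4),"z",np.median(q[:,2]).round(4),"slope",np.linalg.lstsq(np.c_[q[:,:2],np.ones(len(q))],q[:,2],rcond=None)[0][:2].round(3))
to(.5788,.0404,.115)
E
python3 cap.py
```

```text
t 18.58 p [0.5803 0.0419 0.1348] yaw -25.5 tilt [ 0.002  -0.0261] F [-0.2  0.4 -0.1] M [ 0.03 -0.07  0.03] w 0.043 q [ 0.43  0.01 -0.16  0.02 -1.41  0.69]
cap top 1120 0.5789 0.0396 z 0.0953 slope [-0.022  0.02 ]
need (units of 40mm) [-0.021  0.038  0.48 ]
```

View pics/w9.png

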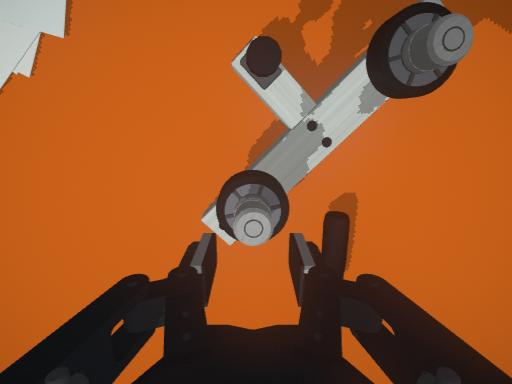

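The cap stands upright on the pin at (253,229), with its top at 0.0953. I'll shut the fingers and approach its centre.

Call:
send_rows([
  {"dx":0,"dy":0,"dz":0,"roll":0,"fingers":1},
  {"dx":0,"dy":0,"dz":0,"roll":0,"fingers":1},
  {"dx":0,"dy":0,"dz":0,"roll":0,"fingers":1},
  {"dx":0,"dy":0,"dz":0,"roll":0,"fingers":1},
  {"dx":-0.02,"dy":0.03,"dz":0.1,"roll":0,"fingers":1},
  {"dx":0,"dy":0,"dz":0.15,"roll":0,"fingers":1},
  {"dx":0,"dy":0,"dz":0.15,"roll":0,"fingers":1},
  {"dx":0,"dy":0,"dz":0.08,"roll":0,"fingers":1},
  {"dx":0,"dy":0,"dz":0,"roll":0,"fingers":1},
], grip_force=40)

```text
time: 19.38
position: [0.5774, 0.0404, 0.1101]
tcp_rot: [0.013, 0.975, -0.221, 0.002]
contact_force: [-0.6, 0.3, 0.5]
gripper_width: 0.0002
```

Run:
```python
from h import *
st(); to(.5788,.0404,.109)
```

```text
t 19.38 p [0.5774 0.0404 0.1101] yaw -25.5 tilt [-0.0026 -0.0262] F [-0.6  0.3  0.5] M [ 0.07  0.09 -0.01] w 0.0002 q [ 0.43  0.01 -0.2   0.02 -1.37  0.69]
need (units of 40mm) [ 0.032 -0.016  0.028]
```

Call:
send_rows([
  {"dx":0.03,"dy":-0.03,"dz":0,"roll":0,"fingers":1},
  {"dx":0,"dy":0,"dz":0.02,"roll":0,"fingers":1},
  {"dx":0,"dy":0,"dz":0.02,"roll":0,"fingers":1},
])

```text
time: 19.63
position: [0.5792, 0.0409, 0.1086]
tcp_rot: [0.013, 0.975, -0.221, 0.002]
contact_force: [-0.5, 0.2, 2.6]
gripper_width: 0.0004
```

Call:
send_rows([
  {"dx":0,"dy":0,"dz":0.02,"roll":0,"fingers":1},
])

```text
time: 19.72
position: [0.5796, 0.041, 0.1085]
tcp_rot: [0.013, 0.975, -0.221, 0.002]
contact_force: [-1.4, 0.1, 4.2]
gripper_width: -0.0001
```

Call:
send_rows([
  {"dx":0,"dy":0,"dz":0.02,"roll":0,"fingers":1},
])

```text
time: 19.8
position: [0.5799, 0.041, 0.1084]
tcp_rot: [0.013, 0.975, -0.221, 0.003]
contact_force: [-0.7, 1.5, 3.2]
gripper_width: -0.0001
```

Call:
send_rows([
  {"dx":-0.015,"dy":0,"dz":0.05,"roll":0,"fingers":1},
])

```text
time: 19.88
position: [0.5799, 0.0412, 0.1074]
tcp_rot: [0.013, 0.975, -0.221, 0.004]
contact_force: [-1.4, 0.9, 5.8]
gripper_width: 0.0001
```

Call:
send_rows([
  {"dx":-0.01,"dy":0,"dz":0.06,"roll":0,"fingers":1},
])

```text
time: 19.97
position: [0.58, 0.0414, 0.106]
tcp_rot: [0.013, 0.975, -0.221, 0.004]
contact_force: [-1.3, 0.9, 3.3]
gripper_width: -0.0001
```

Call:
send_rows([
  {"dx":-0.01,"dy":0,"dz":0.06,"roll":0,"fingers":1},
])

```text
time: 20.05
position: [0.5798, 0.0415, 0.1042]
tcp_rot: [0.012, 0.975, -0.221, 0.005]
contact_force: [-2.2, 0.2, 3.7]
gripper_width: 0.0003
```

It has moved 4 mm with less force than expected, so I'll check that the cap isn't tipping.

Run:
```python
from h import *
st()
f,w=cloud("wrist"); save(f,"w10"); f2,w2=cloud("side"); save(f2,"s5")
for n,W in(("wrist",w),("side",w2)):
    s=W.reshape(-1,3); d=np.hypot(s[:,0]-.5788,s[:,1]-.040); q=s[(d<.0175)&(s[:,2]>.066)&(s[:,2]<.0885)]; print(n,len(q),q[:,2].min(),q[:,2].max())
    for a in np.arange(.067,.089,.004):
        k=q[(q[:,2]>=a)&(q[:,2]<a+.004)]; print(a.round(3),len(k),len(k) and k[:,:2].mean(0).round(4))
a=cv2.imread("pics/w10.png")[150:290,170:340]; b=cv2.imread("pics/s5.png")[150:220,205:290]
h=lambda i:cv2.resize(i,(400,330),interpolation=cv2.INTER_CUBIC)
cv2.imwrite("pics/c5.png",np.hstack([h(a),h(b)]))
```

```text
t 20.05 p [0.5798 0.0415 0.1042] yaw -25.5 tilt [ 0.004  -0.0264] F [-2.2  0.2  3.7] M [0.11 0.58 0.  ] w 0.0003 q [ 0.43  0.02 -0.2   0.03 -1.36  0.69]
wrist 656 0.06602883578874166 0.08849893636781186
0.067 114 [0.5883 0.0344]
0.071 71 [0.5898 0.0346]
0.075 75 [0.5899 0.0344]
0.079 80 [0.5904 0.0344]
0.083 123 [0.5906 0.0364]
0.087 180 [0.5888 0.0369]
side 105 0.06600336382320762 0.08838547095800071
0.067 14 [0.5808 0.0507]
0.071 17 [0.5785 0.0511]
0.075 14 [0.5803 0.0514]
0.079 15 [0.5799 0.0513]
0.083 27 [0.5818 0.0484]
0.087 12 [0.5825 0.0485]
```

View pics/c5.png

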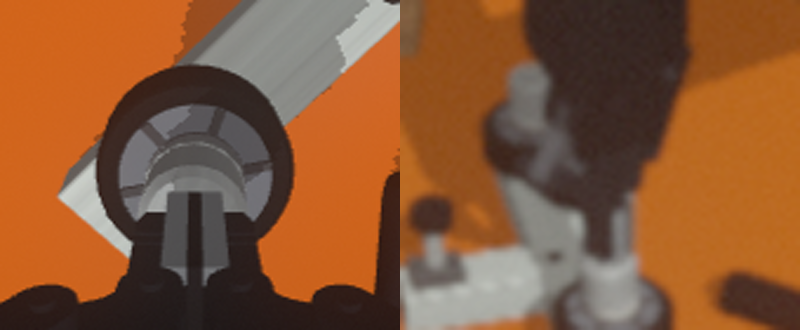

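The cap is upright and the fingertips are centred on it. Continuing.

Call:
send_rows([
  {"dx":-0.01,"dy":0.005,"dz":0.06,"roll":0,"fingers":1},
])

```text
time: 20.23
position: [0.5791, 0.0414, 0.1013]
tcp_rot: [0.012, 0.975, -0.221, 0.004]
contact_force: [-0.7, 0.2, 4.5]
gripper_width: 0.0001
```

Call:
send_rows([
  {"dx":-0.01,"dy":0.005,"dz":0.05,"roll":0,"fingers":1},
])

```text
time: 20.32
position: [0.5788, 0.0412, 0.1002]
tcp_rot: [0.013, 0.975, -0.22, 0.005]
contact_force: [-5.6, 1.8, 14.2]
gripper_width: -0.0003
```

Call:
send_rows([
  {"dx":-0.01,"dy":0.005,"dz":0.05,"roll":0,"fingers":1},
])

```text
time: 20.4
position: [0.579, 0.0412, 0.1002]
tcp_rot: [0.013, 0.975, -0.22, 0.006]
contact_force: [-5.5, 3.3, 15.0]
gripper_width: -0.0001
```

Hard stop at 0.1002, where the sleeve should be. I'll bear down slightly more to make it firm.

Call:
send_rows([
  {"dx":0,"dy":0,"dz":0.065,"roll":0,"fingers":1},
])

```text
time: 20.48
position: [0.5794, 0.0412, 0.1002]
tcp_rot: [0.012, 0.975, -0.22, 0.007]
contact_force: [-10.3, 2.7, 18.5]
gripper_width: -0.0004
```

Call:
send_rows([
  {"dx":0,"dy":0,"dz":0.075,"roll":0,"fingers":1},
])

```text
time: 20.57
position: [0.5795, 0.0411, 0.1002]
tcp_rot: [0.013, 0.975, -0.22, 0.008]
contact_force: [-11.3, 2.0, 19.3]
gripper_width: 0.0003
```

Call:
send_rows([
  {"dx":-0.06,"dy":0,"dz":0.08,"roll":0,"fingers":1},
])

```text
time: 20.65
position: [0.5784, 0.0417, 0.1002]
tcp_rot: [0.012, 0.976, -0.219, 0.01]
contact_force: [-2.0, -2.0, 13.1]
gripper_width: 0.0003
```

Call:
send_rows([
  {"dx":-0.04,"dy":0,"dz":0.095,"roll":0,"fingers":1},
])

```text
time: 20.73
position: [0.5784, 0.0418, 0.1001]
tcp_rot: [0.013, 0.976, -0.219, 0.012]
contact_force: [-5.1, -2.2, 18.5]
gripper_width: -0.0002
```

Call:
send_rows([
  {"dx":-0.03,"dy":0,"dz":0.115,"roll":0,"fingers":1},
])

```text
time: 20.82
position: [0.5789, 0.0415, 0.1001]
tcp_rot: [0.013, 0.976, -0.219, 0.015]
contact_force: [-9.5, 0.2, 24.5]
gripper_width: -0.0004
```

Call:
send_rows([
  {"dx":-0.03,"dy":0,"dz":0.115,"roll":0,"fingers":1},
])

```text
time: 20.9
position: [0.579, 0.0414, 0.1002]
tcp_rot: [0.013, 0.976, -0.219, 0.017]
contact_force: [-12.2, 1.7, 22.6]
gripper_width: 0.0001
```

24.5 N with no further travel, so it bears firmly. Backing off, then looking.

Call:
send_rows([
  {"dx":-0.03,"dy":0,"dz":0,"roll":0,"fingers":1},
  {"dx":0,"dy":0,"dz":-0.1,"roll":0,"fingers":1},
  {"dx":0,"dy":0,"dz":-0.3,"roll":0,"fingers":1},
  {"dx":0,"dy":0,"dz":-0.5,"roll":0,"fingers":1},
  {"dx":0,"dy":0,"dz":-0.5,"roll":0,"fingers":1},
  {"dx":-0.4,"dy":0,"dz":-0.3,"roll":0,"fingers":1},
  {"dx":-0.6,"dy":0,"dz":0,"roll":0,"fingers":1},
  {"dx":-0.5,"dy":0,"dz":0,"roll":0,"fingers":1},
  {"dx":0,"dy":0,"dz":0,"roll":0,"fingers":1},
  {"dx":0,"dy":0,"dz":0,"roll":0,"fingers":1},
])

```text
time: 21.73
position: [0.5189, 0.0702, 0.1691]
tcp_rot: [0.013, 0.975, -0.22, 0.015]
contact_force: [0.3, 0.1, -0.3]
gripper_width: 0.0001
```

```bash
python3 cap.py
python3 - <<'E'
from h import *
f,w=cloud("wrist"); c=(.5786,.0401); s=w.reshape(-1,3); d=np.hypot(s[:,0]-c[0],s[:,1]-c[1])
q=s[(d>.021)&(d<.029)&(s[:,2]>.03)]; print("tread z",np.median(q[:,2]).round(4),"slope",np.linalg.lstsq(np.c_[q[:,:2],np.ones(len(q))],q[:,2],rcond=None)[0][:2].round(3))
blob(w,c,.045,.048,.058,"tread")
a=cv2.imread("pics/w9.png")[60:220,150:350]; cv2.imwrite("pics/fin.png",cv2.resize(a,None,fx=3.5,fy=3.5,interpolation=cv2.INTER_CUBIC))
E
```

```text
t 21.73 p [0.5189 0.0702 0.1691] yaw -25.3 tilt [ 0.024  -0.0325] F [ 0.3  0.1 -0.3] M [ 0.1   0.05 -0.01] w 0.0001 q [ 0.55 -0.18 -0.28  0.04 -1.47  0.58]
cap top 959 0.5786 0.0404 z 0.0866 slope [ 0.005 -0.006]
need (units of 40mm) [1.616 0.006 1.413]
tread z 0.0566 slope [-0.006 -0.001]
tread 2490 circ [0.5778 0.0398] 0.031 rect [0.5778 0.0398] [0.0609 0.0617] z med/max 0.0565 0.058
```

The cap top is level at 0.0866, which puts the rim at 0.0626 on the sleeve at 0.0625. The arm is clear, so I'm handing in.

```bash
python3 -c "
from cell import robot
print(robot.finish_job())"
```

```text
the job is handed in; nothing more can be done
None
```

The second wheel is on the axle and the larger cap is pressed down onto its sleeve. I handed the job in at about 22 s of robot time with the arm clear.

- **Wheel:** It went down the bare axle with almost no resistance and touched the shoulder at about 7.5 N. Afterwards the tread was level at 56.5 mm and the sleeve face at 62.5 mm, so the sleeve stands about 3.5 mm proud of the hub.
- **Cap:** I set it on its teeth, let go so it could level itself, then pressed on its flat top with the fingers shut. It stopped hard at the sleeve height and I took it to about 24.5 N with no further movement.
- **Last check:** The wrist camera put the cap top at 86.6 mm and level, so its rim is at 62.6 mm against the sleeve at 62.5 mm. The wheel had not moved.

**What disagreed or was not checked:**
- The drag on the way down read only about 3–6 N at the end of each step, below the 7–17 N given. I did not try pulling the cap to test its bite.
- The tool drifted 1–2° off vertical during the moves, which put up to 12 N of sideways force on the cap in the final press.
- I could not view a last close-up because the picture limit was reached, so the final check is from depth readings only.
- I did not re-measure the other things on the table at the end. I saw no contact with them in any earlier picture.

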